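# Tip the inspected lids out of the tilt tray

### The arm

A 6-joint arm with a two-finger parallel gripper is mounted at the origin on the work surface. World frame = base frame: x ahead of the robot, y to its left, z up, the work surface at z = 0. Lengths are in m, angles in rad, forces in N, time in s.
With the tool pointing down it reaches from about 0.375 to 0.975 m from the base axis. Payload 3.8 kg.
Tool frame: the origin (TCP) lies at the very end of the fingers, on their centre line; the grasp point (between the pads) lies 19 mm behind it; z points along the fingers, y is the line along which they close (so a half turn about z gives the same grasp; the last joint's range is limited). The gripper opens to 85 mm and grips with 20 to 120 N. Pads are 22 mm wide; open, the fingers measure 114 mm over their backs; the gripper's body (76 mm by 85 mm) begins 54 mm behind the grasp point. The pads swing forward as they close: fully open they stand 13 mm farther back than shut.
Start: joints at [-1.195, 0.264, 1.604, -0, 1.274, -0.037], TCP at [0.271, -0.618, 0.231] pointing down, gripper open.
Joint ranges: [-2.63, 2.63], [-0.94, 2.18], [0.31, 2.57], [-1.31, 4.45], [0, 2.66], [-2.55, 2.55]. Speed limits (rad/s): [2.57, 2.57, 3.14, 3.14, 3.14, 3.14].

### API

Orientations are given as a rotation vector (axis times angle).
In Python, from workcell import * gives the robot as it stands.
- The arm moves only by the shell command python3 -m crank 'ROWS' [OPENING] [FORCE]. ROWS is JSON, a list that holds one entry, the list of rows, each a list of 6 numbers: the shift along the tool's x, y, z in cm, then the turn, a rotation vector about the tool's x, y, z in rad. In form: [[[dx, dy, dz, ax, ay, az], ...]]. A call has 1 to 8 rows; each row shifts and turns the commanded pose from where the row before left it, along the tool's axes as they then stand; what a row does not reach is not made up. A row lasts 1/12 s, in which the tool goes at most 41.7 mm and 7.16 degrees, less where a joint would pass 70% of its speed; a pose out of reach is approached as far as the arm can. A call with a gripper value outside its range is refused whole. OPENING is the finger opening in cm, from 0 to 8.54, set as the call begins (- or left out, the last holds). The fingers move at their own pace and stop on an object; FORCE is the grip in N (left out, the last holds). Time passes only in rows, so rows that do not move let the fingers close. It gives the time, the measured TCP pose, the force, the opening and the grip force at its end, in the units of the state.
- read_state(): the state, without advancing time (a new reading comes with each control period).
- read_camera(name): name is "scene" or "top"; returns the picture (384x512x3 uint8, blue, green, red); there is no depth.
- camera_model(name): a dict with "camera_matrix" (3x3 intrinsics, pixels), "R" (3x3) and "t" (3): a world point X has camera coordinates R X + t. Camera axes: x right, y down, z forward; pixel columns grow to the right and rows downward; lengths in m; the calibration is good to about 2 mm. A picture is of the moment at which its call begins. camera_model takes no time and is no camera call.
- finish_job(): hands the job in; it is judged then, once.
The state is a dict: "time": time; "q": joint angles; "joint_vel": joint speeds; "joint_torque": joint torques, N m; "tool_pos": TCP position; "tcp_rot": TCP orientation; "wrist_force": force on the tool from outside, world axes, zero at the start; "torque": the same for the moment, N m; "width": opening from 0.0 (shut) to 1.0 (fully open); "grip_force": force on a finger pad.
Only numpy, scipy, OpenCV 4.12 (cv2) and the standard library are available. Lean on these libraries where they do the work, as an engineer would, in place of code of your own. Each camera call takes 0.05 s, during which the arm holds its last target. There are 200 camera calls.

### The job

Empty the inspected blue lids out of the steel tilt tray: lift the tray by its red handle, steeply enough that all four lids slide over the lip into the white bin, but not so steeply that the rubber-footed steel block slides from its place at the handle end of the tray. Then lower the tray slowly and gently until you feel it resting fully down, and only then let go, so that it never drops. Do not touch the lids, and leave the jars, bottles, mouse and timer where they are.

Things in the scene. Friction and masses are not known exactly. Their poses are not given: they have to be found in the camera images.
- stand: grey stand of the tilt tray, fixed to the bench: base plate 200 mm (its x) by 240 mm (its y), 12 mm thick, two cheeks 97 mm high at the hinge. Origin at bench level, in the middle under the tray; z up; its +y points to the hinge and the bin, its -y to the handle; its x runs along the hinge and the handle bar.
- tray (a joint): tilt of the tray about the hinge, rad: 0 lying fully down on its rests (a hard stop), growing as the handle edge is lifted, at most 1.0. Nothing holds the tray up: let go, it falls shut.
- tray_hinge (a point): point on the hinge axis, mid-length; 80 mm above the bench. The axis runs along the stand's x. The tray floor's upper face lies 8 mm above it when down; the open lip, without a wall, lies 30 mm beyond it, over the bin.
- tray_handle (a point): centre of the tray's red handle: a round bar 10 mm thick, 100 mm long along the stand's x, joined to the tray at both ends, 42 mm out from the end wall, free on both sides and below; 262 mm from the hinge axis towards -y and 12 mm above it when down (92 mm above the bench). It moves on an arc about the hinge; being round it turns between the fingers. It takes 2 to 5 N to lift.
- tray_floor (a point): centre of the tray floor's upper face; axes turn with the tray: x along the hinge, y towards the hinge and the lip, z out of the floor. The steel tray is 160 mm (x) by 250 mm (y), walls 4 mm thick and 30 mm high on three sides, open at the lip (+y); 0.35 to 0.6 kg.
- bin: white open bin 180 x 150 mm, 50 mm high, walls 4 mm, fixed to the bench under the tray's lip; origin at the centre of its underside, x and y along the stand's x and y.
- lid0: a blue ribbed screw lid, a disc 40 mm across and 12 mm thick, 15 g; origin at the centre of its underside. The four are alike; they start flat on the tray floor. How easily they slide differs from day to day: they start to go somewhere between 11 and 33 degrees of tilt.
- lid1: a blue ribbed screw lid, a disc 40 mm across and 12 mm thick, 15 g; origin at the centre of its underside. The four are alike; they start flat on the tray floor. How easily they slide differs from day to day: they start to go somewhere between 11 and 33 degrees of tilt.
- lid2: a blue ribbed screw lid, a disc 40 mm across and 12 mm thick, 15 g; origin at the centre of its underside. The four are alike; they start flat on the tray floor. How easily they slide differs from day to day: they start to go somewhere between 11 and 33 degrees of tilt.
- lid3: a blue ribbed screw lid, a disc 40 mm across and 12 mm thick, 15 g; origin at the centre of its underside. The four are alike; they start flat on the tray floor. How easily they slide differs from day to day: they start to go somewhere between 11 and 33 degrees of tilt.
- block: dark steel reference block, brass button on top, 44 x 44 mm, 29 mm high, on a rubber foot, 0.14 to 0.28 kg; origin at the centre of its underside; at the handle end of the tray. It holds to a tilt at least 6 degrees steeper than that at which the lids go, but both change from day to day: it goes at 17 to 46 degrees, on a slippery day where on other days even the lids still hold.
- jar_a: specimen jar of dark brown contents with a blue lid, 62 mm across, 72 mm tall, standing on the bench beside the tilt tray; origin at its foot. To be left alone.
- jar_b: specimen jar of dark brown contents with a blue lid, 62 mm across, 72 mm tall, standing on the bench beside the tilt tray; origin at its foot. To be left alone.
- bottle_a: amber bottle with a white cap, 52 mm across, 130 mm tall; origin at its foot. To be left alone.
- bottle_b: amber bottle with a white cap, 52 mm across, 130 mm tall; origin at its foot. To be left alone.
- mouse: black computer mouse, 60 mm across, 32 mm high; origin at its foot. To be left alone.
- timer: white bench timer 50 x 70 x 30 mm; origin at the centre of its underside. To be left alone.

How it is judged:
By the outcome, as a careful person would: the job done as asked, in the order asked, and still so for the second after the job is handed in, with the robot touching nothing.
It also fails if it takes over 48 s, if anything falls off the work surface, if the arm or the gripper's body presses on something with over 40 N, if the wrist force passes 120 N, or if a joint passes its speed limit or range.

## Working session

There is one attempt and no reset: what is moved stays moved. The work goes in short steps, Python scripts to look and compute and a shell command to move; the robot and the scene stay as the last step left them, time stands still between calls to the robot, and variables do not carry over. Pictures are saved under pics/ and viewed, at most 10 in all, crops included, and the job is handed in when it is done.

```bash
mkdir -p pics
python3 - <<'E'
from workcell import *
import cv2,numpy as np
for n in("scene","top"):
    cv2.imwrite(f"pics/{n}0.png",read_camera(n)); m=camera_model(n); print(n,np.round(m["camera_matrix"],1).tolist(),(-m["R"].T@m["t"]).round(3),m["R"].round(3).tolist())
s=read_state();print({k:np.round(v,3).tolist() for k,v in s.items()})
E
```

```text
scene [[395.5, 0.0, 258.4], [0.0, 395.5, 191.6], [0.0, 0.0, 1.0]] [ 1.046 -0.868  1.288] [[0.877, 0.481, -0.004], [0.371, -0.68, -0.633], [-0.307, 0.553, -0.774]]
top [[380.9, 0.0, 253.2], [0.0, 380.9, 189.2], [0.0, 0.0, 1.0]] [ 0.296 -0.012  1.62 ] [[-0.02, -1.0, -0.014], [-0.984, 0.022, -0.174], [0.175, 0.011, -0.985]]
{'time': 0.1, 'q': [-1.195, 0.265, 1.605, -0.0, 1.274, -0.037], 'joint_vel': [-0.001, -0.002, -0.003, -0.002, 0.001, 0.002], 'joint_torque': [0.0, -51.671, -36.859, -0.0, 0.006, 0.0], 'tool_pos': [0.271, -0.618, 0.23], 'tcp_rot': [-3.073, -0.643, 0.001], 'wrist_force': [0.699, 0.258, 0.071], 'torque': [-0.005, 0.035, 0.04], 'grip_force': 0.0, 'width': 0.998}
```

View pics/scene0.png

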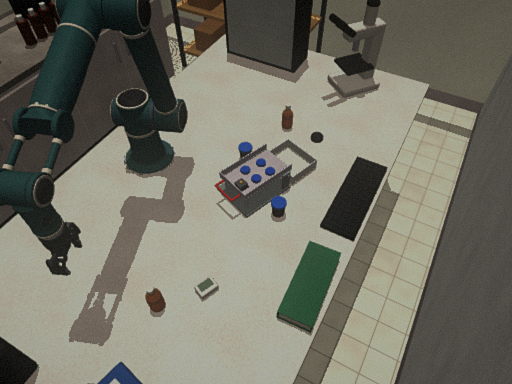

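View pics/top0.png

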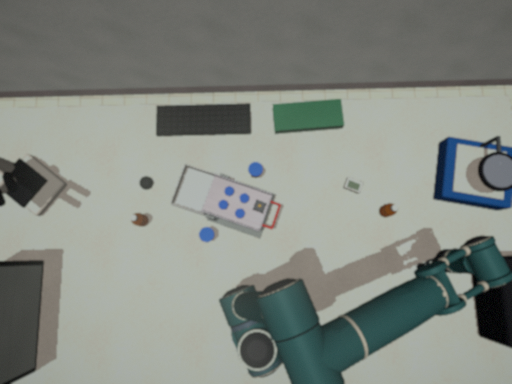

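The scene view shows the tray with its red handle at about (228,190). In the top view the handle is at (277,215), the lids are near (235,203), the block is at (260,206) and the bin is at (193,187).

```bash
cat > h.py <<'E'
from workcell import *
import cv2,numpy as np
def ray(n,px,z):
    m=camera_model(n);R,t=m["R"],m["t"];c=-R.T@t
    d=R.T@np.linalg.inv(m["camera_matrix"])@np.array([px[0],px[1],1.]);return c+d*(z-c[2])/d[2]
def red(im):
    h=cv2.cvtColor(im,cv2.COLOR_BGR2HSV);return (((h[...,0]<8)|(h[...,0]>172))&(h[...,1]>130)&(h[...,2]>80)).astype(np.uint8)
def blue(im):
    h=cv2.cvtColor(im,cv2.COLOR_BGR2HSV);return ((abs(h[...,0].astype(int)-112)<12)&(h[...,1]>150)&(h[...,2]>90)).astype(np.uint8)
def blobs(mask,amin=8):
    n,l,s,c=cv2.connectedComponentsWithStats(mask);return [(c[i].round(1).tolist(),int(s[i,4]),s[i,:4].tolist()) for i in range(1,n) if s[i,4]>=amin]
E
python3 - <<'E'
from h import *
out=[]
for n,(x0,y0,x1,y1) in(("scene",(200,125,330,225)),("top",(165,150,295,250))):
    im=cv2.imread(f"pics/{n}0.png")
    r=red(im)[y0:y1,x0:x1]; ys,xs=np.nonzero(r); P=np.array([ray(n,(x+x0,y+y0),.092) for x,y in zip(xs,ys)])[:,:2]
    box=cv2.minAreaRect((P*1000).astype(np.float32)); print(n,"red",len(P),box,cv2.boxPoints(box).round().tolist())
    for c,a,b in blobs(blue(im)[y0:y1,x0:x1]): print(" blue",(c[0]+x0,c[1]+y0),a,ray(n,(c[0]+x0,c[1]+y0),.1 if a<80 else .072).round(3))
    out.append(cv2.resize(im[y0:y1,x0:x1],None,fx=5,fy=5,interpolation=cv2.INTER_CUBIC)[:, :650])
cv2.imwrite("pics/c.png",cv2.resize(np.vstack(out),None,fx=.6,fy=.6))
E
```

```text
scene red 89 ((458.0662841796875, -65.52179718017578), (46.74168014526367, 108.33026123046875), 69.55958557128906) [[399.0, -69.0], [501.0, -106.0], [517.0, -63.0], [415.0, -25.0]]
 blue (244.9, 146.6) 91 [0.389 0.195 0.072]
 blue (260.5, 161.6) 42 [0.505 0.125 0.1  ]
 blue (244.8, 169.0) 45 [0.469 0.058 0.1  ]
 blue (269.7, 170.3) 46 [0.561 0.1   0.1  ]
 blue (255.7, 177.5) 46 [0.53  0.039 0.1  ]
 blue (278.1, 201.8) 142 [ 0.655 -0.008  0.072]
top red 10 ((460.17266845703125, -67.52518463134766), (34.95236587524414, 101.44988250732422), 67.24744415283203) [[407.0, -64.0], [500.0, -103.0], [514.0, -71.0], [420.0, -32.0]]
 blue (255.1, 169.0) 99 [ 0.655 -0.005  0.072]
 blue (228.6, 190.6) 30 [0.562 0.104 0.1  ]
 blue (243.8, 197.6) 28 [0.532 0.043 0.1  ]
 blue (223.0, 204.3) 30 [0.506 0.127 0.1  ]
 blue (239.5, 213.0) 30 [0.47  0.061 0.1  ]
 blue (206.4, 233.9) 102 [0.391 0.198 0.072]
```

View pics/c.png

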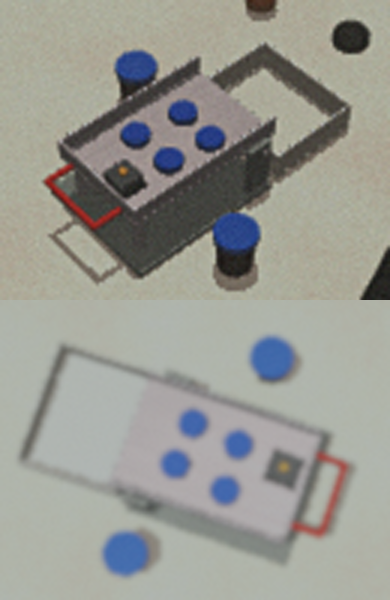

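The enlarged crop and the ray casts agree. The stand's yaw is about -20°, and the handle centre is about (0.453, -0.081, 0.092). I'll move above it at the current height, then turn.

```bash
python3 -m crank '[[[2.7,-3,0,0,0,0],[2.7,-3,0,0,0,0],[2.7,-3,0,0,0,0],[2.7,-3,0,0,0,0],[2.7,-3,0,0,0,0],[2.7,-3,0,0,0,0],[2.7,-3,0,0,0,0],[2.7,-3,0,0,0,0]]]' 3.2 30; python3 -m crank '[[[2.7,-3,0,0,0,0],[2.7,-3,0,0,0,0],[2.7,-3,0,0,0,0],[2.7,-3,0,0,0,0],[2.7,-3,0,0,0,0],[2.7,-3,0,0,0,0]]]'; python3 -m crank '[[[0,0,0,0,0,0.11],[0,0,0,0,0,0.11],[0,0,0,0,0,0.11],[0,0,0,0,0,0.11],[0,0,0,0,0,0.11],[0,0,0,0,0,0.11],[0,0,0,0,0,0.1],[0,0,0,0,0,0]]]'
cat >> h.py <<'E'
from scipy.spatial.transform import Rotation as Ro
def st(tgt=None):
    s=read_state();R=Ro.from_rotvec(s["tcp_rot"]).as_matrix();print("t",round(s["time"],2),"p",np.round(s["tool_pos"],4),"x",R[:,0].round(3),"z",R[:,2].round(3),"F",np.round(s["wrist_force"],2),"w",round(s["width"],3),"g",round(s["grip_force"],1))
    if tgt is not None: print("to go cm, tool axes",(R.T@(np.array(tgt)-s["tool_pos"])*100).round(2),"yaw turn",round(float(-(np.deg2rad(-20.5)-np.arctan2(R[1,0],R[0,0]))),3))
E
python3 - <<'E'
from h import *
st((.453,-.081,.15)); print(read_state()["q"])
for n in("scene","top"): cv2.imwrite(f"pics/{n}1.png",read_camera(n))
a=cv2.imread("pics/scene1.png")[110:230,190:330];b=cv2.imread("pics/top1.png")[130:260,170:310]
cv2.imwrite("pics/c1.png",np.hstack([cv2.resize(a,(400,343)),cv2.resize(b,(370,343))]))
E
```

```text
time: 0.77
tool_pos: [0.3722, -0.3097, 0.2308]
tcp_rot: [-3.074, -0.643, 0.0]
wrist_force: [0.9, -1.5, -0.0]
width: 0.375
grip_force: 0.0
time: 1.27
tool_pos: [0.4484, -0.0799, 0.2311]
tcp_rot: [3.075, 0.644, -0.0]
wrist_force: [0.9, -0.7, 0.1]
width: 0.376
grip_force: 0.0
time: 1.93
tool_pos: [0.4481, -0.0818, 0.2308]
tcp_rot: [-3.094, 0.546, 0.001]
wrist_force: [0.5, 0.8, -0.2]
width: 0.374
grip_force: 0.0
t 1.93 p [ 0.4481 -0.0818  0.2308] x [ 0.94  -0.342 -0.001] z [-0.001  0.    -1.   ] F [ 0.47  0.75 -0.25] w 0.374 g 0.0
to go cm, tool axes [ 0.44 -0.24  8.08] yaw turn 0.008
[-2.35235502e-01 -1.61034634e-01  2.05037775e+00 -1.03290078e-06
  1.25316726e+00  1.68510334e+00]
```

View pics/c1.png

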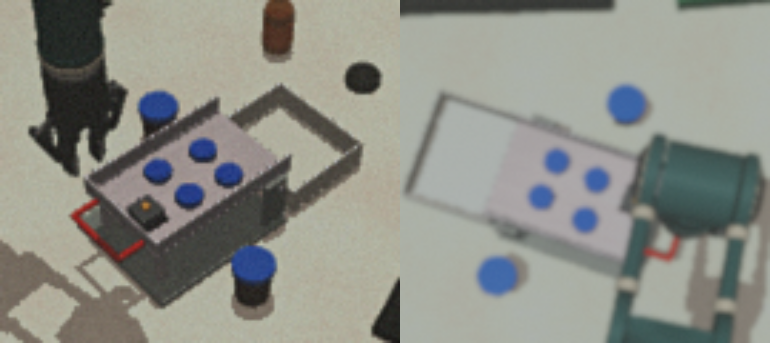

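The scene crop shows the gripper hanging over the handle, with its knuckles at about (30,130) and (125,90), along the tray's y. I'll go down to just above the bar and check there.

```bash
python3 -m crank '[[[0.44,-0.24,2,0,0,0],[0,0,2,0,0,0],[0,0,2,0,0,0],[0,0,2,0,0,0],[0,0,2,0,0,0],[0,0,0,0,0,0]]]'
python3 - <<'E'
from h import *
st((.453,-.081,.073))
im=read_camera("scene");m=camera_model("scene")
def pj(p):
    c=m["camera_matrix"]@(m["R"]@np.array(p)+m["t"]);return c[:2]/c[2]
P=np.array(read_state()["tool_pos"]);
a=cv2.resize(im[125:225,195:295],None,fx=6,fy=6,interpolation=cv2.INTER_CUBIC)
for p,c in((P,(0,255,0)),((.453,-.081,.092),(0,255,255)),(P+[.0055,.015,0],(255,255,0)),(P-[.0055,.015,0],(255,255,0))):
    u=(pj(p)-[195,125])*6; print(u.round()); cv2.circle(a,tuple(int(v) for v in u),4,c,-1)
cv2.imwrite("pics/c2.png",a)
E
```

```text
time: 2.53
tool_pos: [0.4499, -0.0804, 0.127]
tcp_rot: [-3.094, 0.539, 0.013]
wrist_force: [-2.3, -0.6, 0.2]
width: 0.373
grip_force: 0.0
t 2.53 p [ 0.4499 -0.0804  0.127 ] x [ 0.941 -0.338 -0.008] z [-0.008  0.002 -1.   ] F [-2.29 -0.57  0.2 ] w 0.373 g 0.0
to go cm, tool axes [ 0.35 -0.05  5.4 ] yaw turn 0.013
[165. 365.]
[171. 403.]
[185. 352.]
[145. 377.]
```

View pics/c2.png

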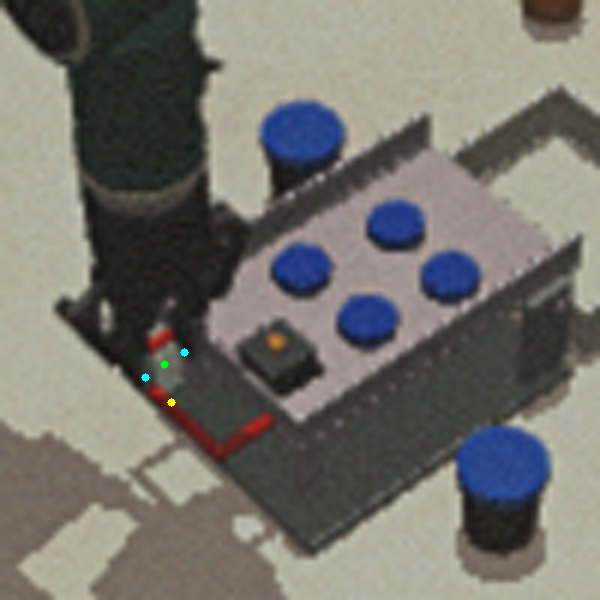

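The yellow mark, the handle estimate, lies on the bar, and the fingers straddle it. I'll settle, then go down.

```bash
python3 -m crank '[[[0,0,0,0,0,0],[0,0,0,0,0,0],[0,0,1.2,0,0,0],[0,0,1.2,0,0,0],[0,0,0,0,0,0],[0,0,0,0,0,0]]]'
python3 - <<'E'
from h import *
st((.453,-.081,.073)); print(read_state()["q"])
E
```

```text
time: 3.08
tool_pos: [0.4539, -0.0812, 0.1081]
tcp_rot: [3.094, -0.542, 0.001]
wrist_force: [0.0, 0.1, 0.0]
width: 0.38
grip_force: 0.0
t 3.08 p [ 0.4539 -0.0812  0.1081] x [ 0.94  -0.34   0.001] z [ 0.001 -0.    -1.   ] F [0.01 0.07 0.04] w 0.38 g 0.0
to go cm, tool axes [-0.09  0.01  3.51] yaw turn 0.011
[-2.31175452e-01 -2.94972457e-02  2.17246326e+00  1.77152918e-05
  9.97936470e-01  1.68643949e+00]
```

```bash
python3 -m crank '[[[0,0,1,0,0,0],[0,0,1,0,0,0],[0,0,1,0,0,0],[0,0,0.5,0,0,0],[0,0,0,0,0,0],[0,0,0,0,0,0],[0,0,0,0,0,0]]]'
python3 - <<'E'
from h import *
st((.453,-.081,.073))
E
```

```text
time: 3.67
tool_pos: [0.4542, -0.0819, 0.0736]
tcp_rot: [3.094, -0.542, 0.001]
wrist_force: [-4.7, -2.2, 13.2]
width: 0.372
grip_force: 6.7
t 3.67 p [ 0.4542 -0.0819  0.0736] x [ 0.94  -0.34   0.001] z [ 0.001 -0.001 -1.   ] F [-4.65 -2.2  13.21] w 0.372 g 6.7
to go cm, tool axes [-0.14 -0.04  0.06] yaw turn 0.011
```

The inner finger is pressing on something, probably the end wall. I'll back off, narrow the opening and go down again.

```bash
python3 -m crank '[[[0,0,-1,0,0,0],[0,0,-1,0,0,0],[0,0,-1,0,0,0],[0,0,0,0,0,0],[0,0,0,0,0,0]]]' 2.0
python3 - <<'E'
from h import *
st((.453,-.081,.073))
for n in("scene","top"): cv2.imwrite(f"pics/{n}3.png",read_camera(n))
a=cv2.imread("pics/scene3.png")[125:225,195:295]
cv2.imwrite("pics/c3.png",cv2.resize(a,None,fx=6,fy=6,interpolation=cv2.INTER_CUBIC))
E
```

```text
time: 4.08
tool_pos: [0.4543, -0.0813, 0.1032]
tcp_rot: [3.094, -0.543, 0.003]
wrist_force: [0.6, -0.3, 0.5]
width: 0.232
grip_force: 0.0
t 4.08 p [ 0.4543 -0.0813  0.1032] x [ 0.94  -0.34   0.002] z [ 0.002 -0.    -1.   ] F [ 0.59 -0.29  0.49] w 0.232 g 0.0
to go cm, tool axes [-0.14  0.02  3.02] yaw turn 0.011
```

View pics/c3.png

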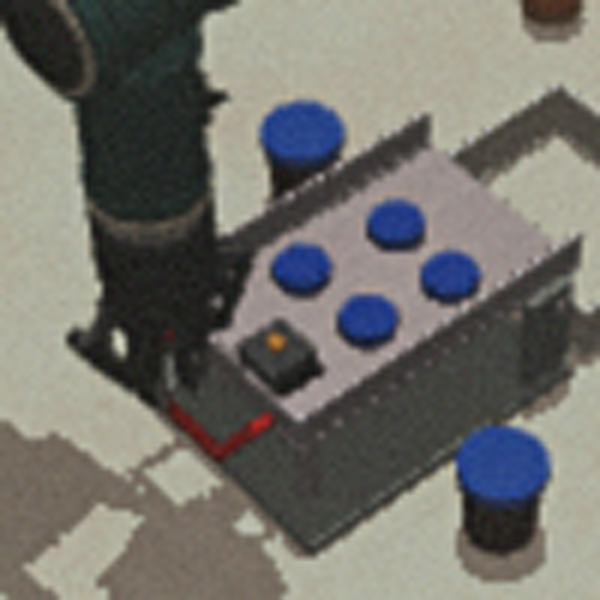

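The inner knuckle at about (235,290) overhangs the end wall. I'll lean the gripper outward, away from the tray, by 0.3 rad and approach along its axis.

```bash
python3 -m crank '[[[0,0,-1.5,0,0,0],[0,0,-1.5,0,0,0],[0,0,0,0.1,0,0],[0,0,0,0.1,0,0],[0,0,0,0.1,0,0],[0,0,0,0,0,0],[0,0,0,0,0,0],[0,0,0,0,0,0]]]' 2.2
python3 - <<'E'
from h import *
st((.4549,-.0757,.0739)); print(np.round(read_state()["q"],3))
E
```

```text
time: 4.85
tool_pos: [0.453, -0.0812, 0.1317]
tcp_rot: [-2.803, 0.493, -0.072]
wrist_force: [0.4, 0.0, 0.9]
width: 0.26
grip_force: 0.0
t 4.85 p [ 0.453  -0.0812  0.1317] x [ 0.94  -0.341 -0.001] z [ 0.099  0.277 -0.956] F [0.38 0.01 0.92] w 0.26 g 0.0
to go cm, tool axes [-0.    1.14  5.7 ] yaw turn 0.01
[-0.456 -0.052  2.177  0.338  1.076  1.293]
```

```bash
python3 -m crank '[[[0,1.15,0,0,0,0],[0,0,1.2,0,0,0],[0,0,1.2,0,0,0],[0,0,1,0,0,0],[0,0,0,0,0,0],[0,0,0,0,0,0]]]'
python3 - <<'E'
from h import *
st((.4549,-.0757,.0739))
E
python3 -m crank '[[[0,0,0.8,0,0,0],[0,0,0.8,0,0,0],[0,0,0,0,0,0],[0,0,0,0,0,0],[0,0,0,0,0,0]]]'
python3 - <<'E'
from h import *
st((.4549,-.0757,.0739))
E
```

```text
time: 5.35
tool_pos: [0.4526, -0.0813, 0.0957]
tcp_rot: [-2.803, 0.489, -0.071]
wrist_force: [0.0, 0.5, 0.0]
width: 0.259
grip_force: 0.0
t 5.35 p [ 0.4526 -0.0813  0.0957] x [ 0.941 -0.339 -0.002] z [ 0.098  0.278 -0.955] F [0.04 0.46 0.02] w 0.259 g 0.0
to go cm, tool axes [0.03 0.07 2.26] yaw turn 0.012
time: 5.77
tool_pos: [0.4548, -0.0776, 0.0811]
tcp_rot: [-2.802, 0.491, -0.074]
wrist_force: [0.3, 0.6, 0.0]
width: 0.26
grip_force: 0.0
t 5.77 p [ 0.4548 -0.0776  0.0811] x [ 0.94 -0.34 -0.  ] z [ 0.1    0.278 -0.955] F [0.33 0.62 0.05] w 0.26 g 0.0
to go cm, tool axes [-0.06  0.04  0.74] yaw turn 0.011
```

No contact, so I'll finish the approach and close gently.

```bash
python3 -m crank '[[[0,0,0.7,0,0,0],[0,0,0,0,0,0],[0,0,0,0,0,0],[0,0,0,0,0,0]]]'; python3 -m crank '[[[0,0,0,0,0,0],[0,0,0,0,0,0],[0,0,0,0,0,0],[0,0,0,0,0,0],[0,0,0,0,0,0],[0,0,0,0,0,0]]]' 0 30;  python3 - <<'E'
from h import *
st((.4549,-.0757,.0739))
E
```

```text
time: 6.1
tool_pos: [0.4554, -0.0756, 0.0743]
tcp_rot: [-2.802, 0.491, -0.074]
wrist_force: [-0.2, -0.0, 0.5]
width: 0.256
grip_force: 0.0
time: 6.6
tool_pos: [0.4547, -0.0783, 0.0737]
tcp_rot: [-2.808, 0.491, -0.074]
wrist_force: [-3.3, -10.7, -1.2]
width: 0.103
grip_force: 29.2
t 6.6 p [ 0.4547 -0.0783  0.0737] x [ 0.941 -0.339  0.001] z [ 0.099  0.273 -0.957] F [ -3.29 -10.7   -1.19] w 0.103 g 29.2
to go cm, tool axes [-0.06 -0.25  0.06] yaw turn 0.012
```

It has gripped the bar (8.8 mm opening). The side force says the bar lies about 2.5 mm farther out, so I'll relax that and compute the arc rows.

```bash
python3 -m crank '[[[0,-0.25,0,0,0,0],[0,0,0,0,0,0],[0,0,0,0,0,0]]]'
cat >> h.py <<'E'
def tilt():
    s=read_state();z=s["tool_pos"][2]-.019*Ro.from_rotvec(s["tcp_rot"]).as_matrix()[2,2]-.080
    return np.rad2deg(np.arcsin(np.clip(z/np.hypot(.262,.012),-1,1))-np.arctan2(12,262))
def arc(t0,t1,n):
    R=Ro.from_rotvec(read_state()["tcp_rot"]).as_matrix();T=np.deg2rad(np.linspace(t0,t1,n+1));c,s=np.cos(T),np.sin(T)
    Y=np.array([.342,.94,0]);p=np.outer(-26.2*c+1.2*s,Y)+np.outer(1.2*c+26.2*s,[0,0,1]);print(np.round((R.T@np.diff(p,axis=0).T).T,2).tolist())
E
python3 - <<'E'
from h import *
st((.4528,-.0783,.0738)); print(tilt()); arc(0,10,10);arc(10,20,10);arc(20,34,14)
E
```

```text
time: 6.85
tool_pos: [0.4547, -0.0782, 0.0739]
tcp_rot: [-2.813, 0.49, -0.074]
wrist_force: [-8.7, -19.4, -3.0]
width: 0.102
grip_force: 29.9
t 6.85 p [ 0.4547 -0.0782  0.0739] x [ 0.941 -0.338  0.002] z [ 0.098  0.268 -0.958] F [ -8.74 -19.44  -2.96] w 0.102 g 29.9
to go cm, tool axes [-0.17  0.07 -0.02] yaw turn 0.013
0.013744842976201089
[[0.0, -0.15, -0.43], [0.0, -0.16, -0.43], [0.0, -0.17, -0.43], [0.0, -0.18, -0.42], [0.0, -0.18, -0.42], [0.0, -0.19, -0.42], [0.0, -0.2, -0.41], [0.0, -0.21, -0.41], [0.0, -0.21, -0.41], [0.0, -0.22, -0.4]]
[[0.0, -0.23, -0.4], [0.0, -0.23, -0.39], [0.0, -0.24, -0.39], [0.0, -0.25, -0.39], [0.0, -0.25, -0.38], [0.0, -0.26, -0.38], [0.0, -0.27, -0.37], [0.0, -0.27, -0.37], [0.0, -0.28, -0.36], [0.0, -0.29, -0.36]]
[[0.0, -0.29, -0.35], [0.0, -0.3, -0.35], [0.0, -0.3, -0.34], [0.0, -0.31, -0.34], [0.0, -0.32, -0.33], [0.0, -0.32, -0.33], [0.0, -0.33, -0.32], [0.0, -0.33, -0.31], [0.0, -0.34, -0.31], [0.0, -0.34, -0.3], [0.0, -0.35, -0.3], [0.0, -0.35, -0.29], [0.0, -0.36, -0.28], [0.0, -0.36, -0.28]]
```

Wrong sign, so I'll undo it and more.

```bash
python3 -m crank '[[[0,0.25,-0.08,0,0,0],[0,0.25,-0.08,0,0,0],[0,0,0,0,0,0],[0,0,0,0,0,0]]]'
python3 - <<'E'
from h import *
st(); print(tilt())
E
```

```text
time: 7.18
tool_pos: [0.4546, -0.0783, 0.0751]
tcp_rot: [-2.802, 0.492, -0.075]
wrist_force: [1.1, 0.1, -4.4]
width: 0.105
grip_force: 29.5
t 7.18 p [ 0.4546 -0.0783  0.0751] x [ 0.94  -0.341  0.   ] z [ 0.101  0.278 -0.955] F [ 1.1   0.1  -4.36] w 0.105 g 29.5
0.2643247402687927
```

The side force is gone, and about 4 N is already lifting. Now the rise to about 9°.

```bash
python3 -m crank '[[[0,-0.08,-0.22,0,0,0],[0,-0.16,-0.43,0,0,0],[0,-0.17,-0.43,0,0,0],[0,-0.18,-0.42,0,0,0],[0,-0.18,-0.42,0,0,0],[0,-0.19,-0.42,0,0,0],[0,-0.2,-0.41,0,0,0],[0,-0.21,-0.41,0,0,0]]]'; python3 -m crank '[[[0,-0.1,-0.2,0,0,0],[0,0,0,0,0,0],[0,0,0,0,0,0]]]'
cat >> h.py <<'E'
def lids(save=None):
    im=read_camera("scene");o=[(c,a) for c,a,b in blobs(blue(im)[115:215,195:330],4)]
    im2=im[115:215,195:330]; h=cv2.cvtColor(im2,cv2.COLOR_BGR2HSV); m=((abs(h[...,0].astype(int)-15)<8)&(h[...,1]>140)&(h[...,2]>140)).astype(np.uint8)
    print("tilt",round(tilt(),2),o,"brass",blobs(m,1))
    if save: cv2.imwrite(save,cv2.resize(im2,None,fx=5,fy=5,interpolation=cv2.INTER_CUBIC))
E
python3 - <<'E'
from h import *
st();lids("pics/l9.png")
E
```

```text
time: 7.85
tool_pos: [0.4559, -0.0746, 0.11]
tcp_rot: [-2.802, 0.491, -0.075]
wrist_force: [2.9, 2.3, -5.8]
width: 0.101
grip_force: 29.1
time: 8.1
tool_pos: [0.456, -0.0743, 0.1118]
tcp_rot: [-2.802, 0.491, -0.075]
wrist_force: [3.2, 2.3, -5.2]
width: 0.1
grip_force: 29.1
t 8.1 p [ 0.456  -0.0743  0.1118] x [ 0.94 -0.34  0.  ] z [ 0.101  0.278 -0.955] F [ 3.24  2.25 -5.19] w 0.1 g 29.1
tilt 8.32 [([49.8, 31.6], 90), ([66.0, 45.2], 35), ([50.4, 50.6], 38), ([75.1, 53.7], 43), ([61.4, 59.3], 40), ([83.2, 86.9], 140)] brass [([46.5, 61.0], 2, [46, 61, 2, 1])]
```

View pics/l9.png

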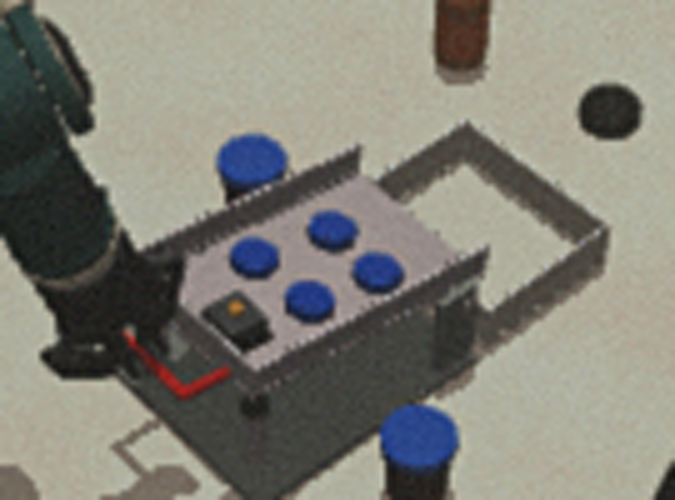

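The tray has lifted cleanly; all four lids and the block are still in place. I'll rise in 1° steps with checks.

```bash
cat > c.py <<'E'
from h import *
import sys
lids(sys.argv[1] if len(sys.argv)>1 else None)
E
python3 -m crank '[[[0,-0.11,-0.2,0,0,0],[0,-0.11,-0.2,0,0,0],[0,-0.11,-0.2,0,0,0],[0,-0.11,-0.2,0,0,0],[0,0,0,0,0,0]]]'>/dev/null; python3 c.py;  python3 -m crank '[[[0,-0.12,-0.2,0,0,0],[0,-0.12,-0.2,0,0,0],[0,-0.12,-0.2,0,0,0],[0,-0.12,-0.2,0,0,0],[0,0,0,0,0,0],[0,0,0,0,0,0]]]'; python3 c.py
```

```text
tilt 10.37 [([49.9, 31.7], 92), ([66.0, 45.0], 37), ([50.5, 49.9], 39), ([75.5, 53.3], 39), ([61.7, 58.4], 41), ([83.1, 86.9], 141)] brass [([47.3, 59.7], 3, [47, 59, 2, 2])]
time: 9.12
tool_pos: [0.4574, -0.0707, 0.1297]
tcp_rot: [-2.803, 0.491, -0.075]
wrist_force: [4.0, 1.3, -5.6]
width: 0.098
grip_force: 29.2
tilt 12.37 [([49.8, 31.5], 88), ([66.6, 44.7], 35), ([50.9, 49.0], 36), ([75.4, 53.0], 35), ([61.9, 57.6], 42), ([83.2, 86.9], 140)] brass [([47.5, 58.0], 2, [47, 58, 2, 1])]
```

```bash
python3 -m crank '[[[0,-0.12,-0.2,0,0,0],[0,-0.12,-0.2,0,0,0],[0,-0.12,-0.19,0,0,0],[0,0,0,0,0,0],[0,0,0,0,0,0]]]'>/dev/null; python3 c.py;  python3 -m crank '[[[0,-0.13,-0.19,0,0,0],[0,-0.13,-0.19,0,0,0],[0,-0.13,-0.19,0,0,0],[0,0,0,0,0,0],[0,0,0,0,0,0]]]'; python3 c.py
```

```text
tilt 13.87 [([49.8, 31.5], 88), ([66.4, 44.2], 34), ([50.9, 48.1], 38), ([75.6, 52.6], 36), ([62.2, 56.9], 41), ([83.1, 86.9], 141)] brass [([48.0, 57.0], 3, [47, 57, 3, 1])]
time: 10.05
tool_pos: [0.4587, -0.0672, 0.1429]
tcp_rot: [-2.803, 0.491, -0.075]
wrist_force: [5.6, 2.2, -4.8]
width: 0.104
grip_force: 29.2
tilt 15.36 [([49.6, 31.4], 87), ([66.7, 44.1], 33), ([51.3, 47.7], 34), ([75.7, 52.3], 35), ([62.3, 56.4], 37), ([83.1, 86.9], 141)] brass [([48.5, 56.0], 2, [48, 56, 2, 1])]
```

```bash
python3 -m crank '[[[0,-0.13,-0.19,0,0,0],[0,-0.13,-0.19,0,0,0],[0,-0.13,-0.19,0,0,0],[0,0,0,0,0,0],[0,0,0,0,0,0]]]'>/dev/null; python3 c.py;  python3 -m crank '[[[0,-0.14,-0.18,0,0,0],[0,-0.14,-0.18,0,0,0],[0,-0.14,-0.18,0,0,0],[0,0,0,0,0,0],[0,0,0,0,0,0]]]'; python3 c.py
```

```text
tilt 16.88 [([49.6, 31.3], 83), ([66.5, 43.8], 33), ([51.5, 47.1], 35), ([75.8, 52.1], 35), ([62.9, 55.9], 37), ([83.1, 86.9], 141)] brass [([48.5, 55.0], 2, [48, 55, 2, 1])]
time: 10.98
tool_pos: [0.4602, -0.0631, 0.1558]
tcp_rot: [-2.803, 0.492, -0.075]
wrist_force: [5.1, 2.2, -5.3]
width: 0.105
grip_force: 29.2
tilt 18.36 [([49.4, 31.3], 80), ([67.5, 43.3], 31), ([52.0, 46.2], 36), ([76.5, 51.7], 33), ([63.3, 55.0], 36), ([83.1, 86.9], 141)] brass [([49.5, 54.0], 2, [49, 54, 2, 1])]
```

```bash
python3 -m crank '[[[0,0,0,0,0,0],[0,0,0,0,0,0],[0,0,0,0,0,0],[0,0,0,0,0,0]]]'>/dev/null; python3 c.py;  python3 -m crank '[[[0,-0.14,-0.18,0,0,0],[0,-0.14,-0.18,0,0,0],[0,0,0,0,0,0],[0,0,0,0,0,0],[0,0,0,0,0,0]]]'; python3 c.py
```

```text
tilt 18.35 [([49.5, 31.3], 79), ([70.6, 42.3], 30), ([55.3, 45.2], 33), ([79.7, 50.3], 32), ([66.4, 53.9], 35), ([83.1, 86.9], 141)] brass [([49.5, 54.0], 2, [49, 54, 2, 1])]
time: 11.83
tool_pos: [0.4607, -0.0617, 0.16]
tcp_rot: [-2.803, 0.492, -0.075]
wrist_force: [5.3, 1.3, -4.9]
width: 0.106
grip_force: 29.2
tilt 19.36 [([49.5, 31.2], 79), ([79.4, 39.2], 28), ([64.5, 42.2], 31), ([88.5, 47.5], 26), ([75.4, 50.7], 30), ([83.1, 86.9], 142)] brass [([49.5, 53.0], 2, [49, 53, 2, 1])]
```

All four lids are sliding at about 18–19° and the block is holding. I'll stay at this tilt.

```bash
python3 -m crank '[[[0,0,0,0,0,0],[0,0,0,0,0,0],[0,0,0,0,0,0],[0,0,0,0,0,0]]]'>/dev/null; python3 c.py;  python3 -m crank '[[[0,0,0,0,0,0],[0,0,0,0,0,0],[0,0,0,0,0,0],[0,0,0,0,0,0],[0,0,0,0,0,0],[0,0,0,0,0,0]]]'; python3 c.py pics/l19.png
```

```text
tilt 19.36 [([49.5, 31.1], 77), ([78.9, 37.7], 23), ([89.7, 46.1], 23), ([98.0, 53.5], 12), ([83.1, 86.9], 141)] brass [([49.5, 53.0], 2, [49, 53, 2, 1])]
time: 12.77
tool_pos: [0.4608, -0.0617, 0.16]
tcp_rot: [-2.803, 0.492, -0.075]
wrist_force: [4.9, 1.3, -5.9]
width: 0.098
grip_force: 29.2
tilt 19.36 [([49.5, 31.1], 78), ([82.2, 38.4], 5), ([89.0, 45.7], 29), ([98.8, 53.5], 19), ([83.1, 86.9], 141)] brass [([49.5, 53.0], 2, [49, 53, 2, 1])]
```

View pics/l19.png

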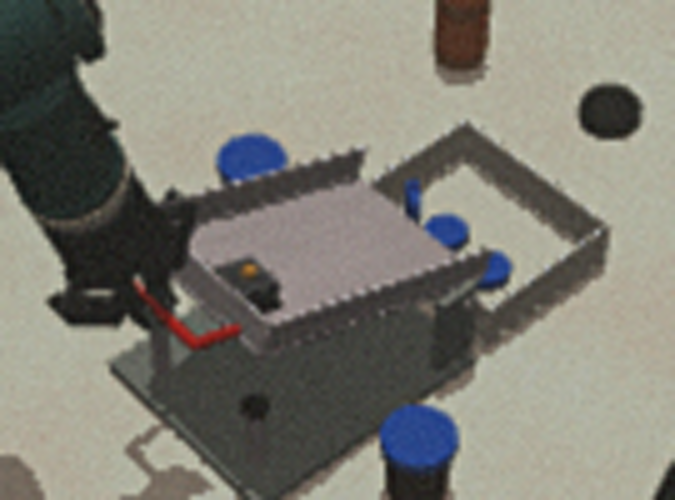

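The tray is empty apart from the block. Three lids are visible in the bin, one of them on edge at (412,197). The top view should show the fourth.

Run:
```python
from h import *
im=read_camera("top");a=im[140:250,160:290];print(blobs(blue(a),3))
b=read_camera("scene")[115:215,195:330]; print(blobs(blue(b),3))
cv2.imwrite("pics/t19.png",cv2.resize(a,None,fx=4,fy=4,interpolation=cv2.INTER_CUBIC))
```

```text
[([95.1, 29.0], 102, [90, 24, 11, 11]), ([40.7, 44.1], 26, [38, 42, 6, 5]), ([45.7, 50.8], 9, [45, 49, 3, 5]), ([35.7, 56.1], 25, [33, 54, 6, 6]), ([46.3, 94.0], 103, [41, 89, 12, 11])]
[([49.4, 31.2], 78, [44, 28, 13, 8]), ([81.8, 38.3], 10, [81, 36, 3, 6]), ([89.0, 45.7], 29, [85, 44, 8, 5]), ([98.7, 53.4], 18, [97, 51, 5, 6]), ([83.1, 86.8], 140, [76, 81, 15, 12])]
```

View pics/t19.png

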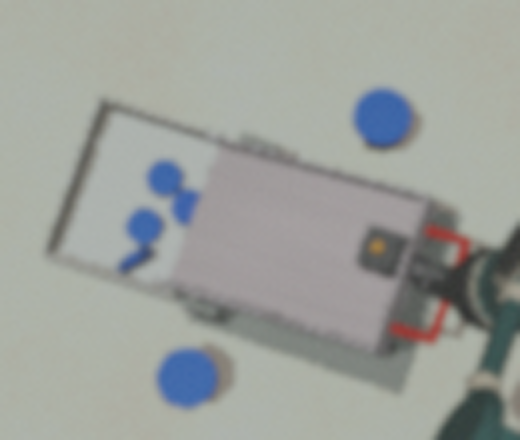

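The top view shows all four lids in the bin at (165,178), (187,207), (145,226) and (135,260), with the block in place. I'll lower slowly.

```bash
python3 -m crank '[[[0,0.07,0.09,0,0,0],[0,0.14,0.18,0,0,0],[0,0.14,0.18,0,0,0],[0,0.14,0.18,0,0,0],[0,0.13,0.19,0,0,0],[0,0.13,0.19,0,0,0],[0,0.13,0.19,0,0,0],[0,0.13,0.19,0,0,0]]]'>/dev/null; python3 -m crank '[[[0,0.13,0.19,0,0,0],[0,0.13,0.19,0,0,0],[0,0.12,0.19,0,0,0],[0,0.12,0.19,0,0,0],[0,0.12,0.2,0,0,0],[0,0.12,0.2,0,0,0],[0,0.12,0.2,0,0,0],[0,0.11,0.2,0,0,0]]]'; python3 c.py
python3 -m crank '[[[0,0.11,0.2,0,0,0],[0,0.11,0.2,0,0,0],[0,0.11,0.2,0,0,0],[0,0.1,0.2,0,0,0],[0,0.1,0.21,0,0,0],[0,0.1,0.21,0,0,0],[0,0.1,0.21,0,0,0],[0,0,0,0,0,0]]]'; python3 c.py
```

```text
time: 14.25
tool_pos: [0.4569, -0.0717, 0.1259]
tcp_rot: [-2.804, 0.491, -0.074]
wrist_force: [-0.6, -6.5, -2.6]
width: 0.102
grip_force: 29.9
tilt 11.43 [([49.8, 31.7], 91), ([82.0, 37.9], 10), ([89.4, 45.6], 25), ([98.7, 53.3], 18), ([83.1, 86.9], 141)] brass [([47.5, 59.0], 2, [47, 59, 2, 1])]
time: 14.97
tool_pos: [0.4558, -0.0748, 0.1097]
tcp_rot: [-2.805, 0.491, -0.074]
wrist_force: [-0.5, -7.8, -2.7]
width: 0.103
grip_force: 30.1
tilt 7.92 [([49.9, 31.6], 91), ([82.0, 38.0], 10), ([89.5, 45.5], 24), ([98.6, 53.2], 19), ([83.1, 86.9], 142)] brass [([46.5, 61.5], 4, [46, 61, 2, 2])]
```

```bash
python3 -m crank '[[[0,0.13,0.2,0,0,0],[0,0.13,0.2,0,0,0],[0,0.13,0.2,0,0,0],[0,0.12,0.2,0,0,0],[0,0.12,0.2,0,0,0],[0,0.09,0.21,0,0,0],[0,0.09,0.21,0,0,0],[0,0.09,0.21,0,0,0]]]'; python3 -m crank '[[[0,0.09,0.21,0,0,0],[0,0.09,0.21,0,0,0],[0,0.04,0.1,0,0,0],[0,0.02,0.05,0,0,0],[0,0,0,0,0,0],[0,0,0,0,0,0],[0,0,0,0,0,0]]]'; python3 c.py
```

```text
time: 15.68
tool_pos: [0.4548, -0.0772, 0.0918]
tcp_rot: [-2.803, 0.491, -0.074]
wrist_force: [1.1, -3.6, -1.9]
width: 0.105
grip_force: 30.0
time: 16.27
tool_pos: [0.4547, -0.0777, 0.086]
tcp_rot: [-2.802, 0.491, -0.074]
wrist_force: [0.4, -3.9, -3.8]
width: 0.098
grip_force: 30.0
tilt 2.67 [([49.8, 31.7], 91), ([81.9, 37.8], 8), ([89.6, 45.5], 22), ([98.3, 53.4], 23), ([83.1, 86.9], 141)] brass [([46.0, 64.8], 4, [45, 64, 3, 2])]
```

```bash
python3 -m crank '[[[0,0.04,0.1,0,0,0],[0,0.04,0.1,0,0,0],[0,0.04,0.1,0,0,0],[0,0.04,0.1,0,0,0],[0,0.04,0.1,0,0,0],[0,0.03,0.1,0,0,0],[0,0.03,0.1,0,0,0],[0,0.03,0.1,0,0,0]]]'; python3 -m crank '[[[0,0.02,0.06,0,0,0],[0,0.02,0.06,0,0,0],[0,0.02,0.06,0,0,0],[0,0.02,0.06,0,0,0],[0,0,0,0,0,0],[0,0,0,0,0,0]]]'; python3 c.py
```

```text
time: 16.98
tool_pos: [0.4545, -0.0782, 0.0773]
tcp_rot: [-2.803, 0.491, -0.074]
wrist_force: [-1.0, -4.6, -3.2]
width: 0.1
grip_force: 30.2
time: 17.48
tool_pos: [0.4544, -0.0784, 0.0748]
tcp_rot: [-2.803, 0.491, -0.074]
wrist_force: [-0.8, -4.5, -2.5]
width: 0.099
grip_force: 30.2
tilt 0.2 [([49.8, 31.6], 90), ([82.0, 38.6], 7), ([89.6, 45.5], 22), ([98.3, 53.4], 23), ([83.1, 86.9], 142)] brass [([45.5, 66.5], 4, [45, 66, 2, 2])]
```

Force is still -2.5 N, so the tray isn't down yet. I'll continue in fine steps until an upward reaction shows.

```bash
for i in 1; do python3 -m crank '[[[0,0.02,0.05,0,0,0],[0,0.01,0.05,0,0,0],[0,0,0,0,0,0],[0,0,0,0,0,0],[0,0,0,0,0,0]]]'; done; python3 -m crank '[[[0,0.02,0.05,0,0,0],[0,0.02,0.05,0,0,0],[0,0,0,0,0,0],[0,0,0,0,0,0],[0,0,0,0,0,0]]]'
```

```text
time: 17.95
tool_pos: [0.4544, -0.0784, 0.0743]
tcp_rot: [-2.803, 0.491, -0.074]
wrist_force: [-3.1, -5.3, 1.7]
width: 0.1
grip_force: 30.7
time: 18.37
tool_pos: [0.4545, -0.0784, 0.0742]
tcp_rot: [-2.802, 0.49, -0.074]
wrist_force: [-7.7, -6.2, 9.2]
width: 0.104
grip_force: 31.4
```

It's resting with about 9 N pressed down. I'll ease the side load and open.

```bash
python3 -m crank '[[[-0.05,0.08,-0.04,0,0,0],[-0.05,0.07,-0.04,0,0,0],[0,0,0,0,0,0],[0,0,0,0,0,0]]]'; python3 -m crank '[[[0,0,0,0,0,0],[0,0,0,0,0,0],[0,0,0,0,0,0],[0,0,0,0,0,0],[0,0,0,0,0,0],[0,0,0,0,0,0]]]' 2.2; python3 c.py
```

```text
time: 18.7
tool_pos: [0.4544, -0.0785, 0.0743]
tcp_rot: [-2.799, 0.492, -0.077]
wrist_force: [4.1, 4.8, 3.6]
width: 0.104
grip_force: 30.6
time: 19.2
tool_pos: [0.4528, -0.0795, 0.0729]
tcp_rot: [-2.802, 0.492, -0.074]
wrist_force: [0.1, -0.4, 0.6]
width: 0.259
grip_force: 0.0
tilt -0.19 [([49.9, 31.6], 91), ([82.1, 38.1], 9), ([89.6, 45.4], 21), ([98.2, 53.3], 24), ([83.1, 86.9], 141)] brass [([45.5, 66.5], 4, [45, 66, 2, 2])]
```

```bash
python3 -m crank '[[[0,0,-0.8,0,0,0],[0,0,-0.8,0,0,0],[0,0,-0.8,0,0,0],[0,0,-1,0,0,0],[0,0,-1,0,0,0],[0,0,0,0,0,0]]]'; python3 -m crank '[[[0,0,-2,0,0,0],[0,0,-2,0,0,0],[0,0,-2,0,0,0],[0,0,-2,0,0,0],[0,0,-2,0,0,0],[0,0,0,0,0,0],[0,0,0,0,0,0],[0,0,0,0,0,0]]]'; python3 c.py pics/end.png
```

```text
time: 19.75
tool_pos: [0.4504, -0.0932, 0.1181]
tcp_rot: [-2.804, 0.492, -0.081]
wrist_force: [0.3, 0.0, -0.2]
width: 0.256
grip_force: 0.0
time: 20.42
tool_pos: [0.4381, -0.1192, 0.21]
tcp_rot: [-2.802, 0.492, -0.073]
wrist_force: [-0.1, -0.3, -0.8]
width: 0.255
grip_force: 0.0
tilt 31.61 [([49.9, 31.6], 89), ([81.9, 38.1], 9), ([89.6, 45.4], 21), ([98.3, 53.3], 25), ([83.2, 86.9], 140)] brass [([45.5, 66.5], 4, [45, 66, 2, 2])]
```

View pics/end.png

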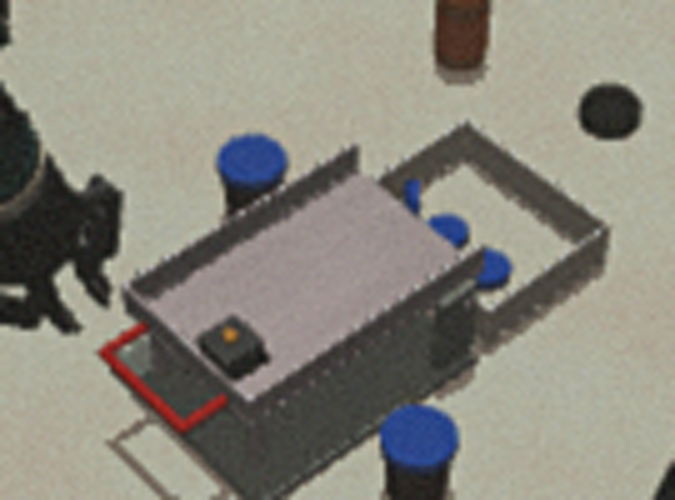

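The tray is fully down, the block is in place, the lids are in the bin and the gripper is clear.

```bash
python3 -c "
from workcell import *
print(finish_job())"
```

```text
the job is handed in; nothing more can be done
None
```

I emptied all four lids into the bin at about 19° of tilt, the block stayed in place, I let go only once I felt the tray resting fully down, and I handed the job in at about 20 s.

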